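# Run a solenoid valve on the bench tester

### The arm

A 6-joint arm with a two-finger parallel gripper is mounted at the origin on a cart in front of the work surface, level with it; the furniture and walls round the work are solid. World frame = base frame: x ahead of the robot, y to its left, z up, the work surface at z = 0. Lengths are in m, angles in rad, forces in N, time in s.
With the tool pointing down it reaches from about 0.25 to 0.725 m from the base axis. Payload 4 kg.
Tool frame: the origin (TCP) lies on the front face of the gripper's body, between the roots of the fingers; the fingertips stand 73 mm ahead of it and the grasp point (between the pads) lies 54 mm ahead of it; z points along the fingers, y is the line along which they close (so a half turn about z gives the same grasp; the last joint's range is limited). The gripper opens to 85 mm and grips with 20 to 120 N. Pads are 22 mm wide; open, the fingers measure 114 mm over their backs; the gripper's body (76 mm by 85 mm) begins 54 mm behind the grasp point. The pads swing forward as they close: fully open they stand 13 mm farther back than shut.
Start: joints at [1.323, 0.241, 0.005, 1.335, 0, 1.571], TCP at [0.123, 0.485, 0.304] pointing down, gripper open.
Joint ranges: [-2.72, 2.72], [-1.05, 1.87], [-1.09, 1.28], [-1.99, 2.15], [-1.42, 1.44], [-3.14, 3.14]. Speed limits (rad/s): [2.79, 2.79, 3.14, 3.14, 3.14, 3.14].

### API

Orientations are given as a unit quaternion [x, y, z, w].
In Python, from workcell import bot gives the robot as it stands. The module is installed in compiled form; this text tells all that it offers.
- The arm moves only by the tool step_arm, never from a script. Its argument "rows" is a list of rows, each a list of 2 entries, a list of its own where there are three numbers: the shift along the tool's x, y, z in mm, then the turn about the tool's z in degrees. A call has 1 to 12 rows; each row is the pose to reach, as a shift and turn from the pose commanded when the call began, along the tool's axes at that moment; what a row does not reach only later rows make up. A row lasts 1/8 s, in which the tool goes at most 62.5 mm and 10.7 degrees, less where a joint would pass 70% of its speed; a pose out of reach is approached as far as the arm can. A call with a gripper value outside its range is refused whole. "claw" is the gripper's target within -1 to 1 (shut at 1, half-way at 0, fully open at -1), set as the call begins (left out, the last holds). The fingers move at their own pace and stop on an object; the grip force is fixed at half the most. Time passes only in rows, so rows that repeat a pose let the fingers close. It gives the time, the measured TCP pose, the force, the opening and the grip force at its end, in the units of the state.
- bot.get_obs(): the state, without advancing time (a new reading comes with each control period).
- bot.camera(name): name is "scene" or "side" or "wrist"; returns (picture, depth): 420x560x3 uint8, red, green, blue; 420x560 float32, m along the optical axis (not along the pixel's ray), 0 where there is no reading.
- bot.camera_params(name): a dict with "fx", "fy", "cx", "cy" (pixels), "D" ([k1, k2, p1, p2, k3] as OpenCV has them; the pictures are not rectified), "pose" (4x4, takes a point from camera to world coordinates). Camera axes: x right, y up, looking along -z (the intrinsics and any distortion apply to the point x, -y, -z); pixel columns grow to the right and rows downward; lengths in m; the calibration is good to about 2 mm. A picture is of the moment at which its call begins: read the wrist's pose just before it. camera_params takes no time and is no camera call; for the wrist camera it gives the pose at the moment of the call.
- bot.job_done(): hands the job in; it is judged then, once.
Trained networks look in the newest picture that a camera, given by its name, has taken for a name from the list of things; names that differ only in an ending like _2 or _b are one class to them, and where a whole thing is asked for, a point or a joint stands for the part that bears it (a point fixed in the world has none). Each returns a list of dicts, best first, with "score" (0 to 1); they miss things now and then, are a little off and sometimes report something else, mostly with a low value. They report only what shows in the picture. A call takes as long as a camera call.
- bot.trace(target, camera): "pixels" (420x560 bool, what is visible of it) and "uv" ([column, row] in pixels, amid what is visible of it).
The state is a dict: "clock": time; "joint_pos": joint angles; "joint_vel": joint speeds; "tau": joint torques, N m; "eef_pos": TCP position; "tool_rot": TCP orientation; "ft_force": force on the tool from outside, world axes, zero at the start; "ft_torque": the same for the moment, N m; "grip_width": finger opening in m; "grasp_force": force on a finger pad.
Only numpy, scipy, OpenCV 4.12 (cv2) and the standard library are available. Lean on these libraries where they do the work, as an engineer would, in place of code of your own. Each camera call takes 0.05 s, during which the arm holds its last target. There are 200 camera calls.

### The job

Run the solenoid valve on the bench tester: press the end of the red rocker with the white bar fully down to switch the supply on, then push the yellow button in until it stays down, then press the green button and keep it held down, and finish while still holding it with the fingertips. Press in that order, and only press: leave the valve in its nest and do not move anything else standing around.

Things in the scene. Friction and masses are not known exactly. Their poses are not given: they have to be found in the camera images.
- tester: fixed grey bench tester with an aluminium deck, 124 x 344 mm (its x, y), deck 45 mm above the worktop; origin on the worktop under its middle, its x axis points to its back edge (roughly away from the robot), y to its left end, where the valve stands in a low nest. The three control modules sit in a row along y at y = +32, -38 and -108 mm, in any order, all turned like the tester
- rocker_press (a point): middle of the raised far half of the red rocker switch, 20 mm out from its hinge, on the surface to be pressed (moves with the rocker). The paddle is 24 mm wide and shaped as a shallow V, each half 28 mm long; the hinge line runs along the tester's y, 57 mm above the worktop; a white bar marks the far (on) half. When on, the far half lies level, 57 mm above the worktop; the housing round it is 52.5 mm high. Moving it takes about 3 N here; it stays where it is left
- rocker (a joint): rocker angle in rad: about 0 off (far half raised by 0.36 rad), 0.36 fully on; counts as on above 0.28
- latch_top (a point): centre of the flat top of the yellow latching push button, 31 mm diameter, 62 mm above the worktop when out (a steel collar of 40 mm diameter round it is 54 mm high); takes about 4 N and stays down where it is pushed
- latch (a joint): travel of the yellow button in m: 0 out, 0.006 fully in; counts as in above 0.0045
- run_top (a point): centre of the top of the green mushroom push button, 38 mm diameter, 67.5 mm above the worktop when out; sprung, about 1.3 N to start and 5.2 N fully in; comes back up when released
- run_button (a joint): travel of the green button in m: 0 out, 0.006 fully in; counts as held above 0.004
- hold_module: the black 76 x 56 mm module plate that carries the green button, fixed on the tester; origin at the centre of its underside on the deck
- valve_center (a point): centre of the loose solenoid valve (black coil on a brass body, 43 x 48 x 54 mm high) standing in the nest on the tester's left end; to be left alone
- tamper: loose tamper with brown handle standing behind the tester, 58 mm diameter, 89 mm high; origin under its base; to be left alone
- screwdriver: loose yellow-handled screwdriver, 165 x 25 mm, lying in front of the tester; origin under its middle; to be left alone
- tape_roll: loose roll of black tape, 58 mm diameter, 19 mm high; origin under its middle; to be left alone

How it is judged:
By the outcome, as a careful person would: the job done as asked, in the order asked, and still so for the second after the job is handed in, while the arm keeps its last pose, push and grip.
It also fails if it takes over 42 s, if anything falls off the work surface, if the arm or the gripper's body presses on something with over 40 N, if the wrist force passes 120 N, or if a joint passes its speed limit or range.

## Working session

There is one attempt and no reset: what is moved stays moved. The work goes in short steps, Python scripts to look and compute and a tool call to move; the robot and the scene stay as the last step left them, time stands still between calls to the robot, and variables do not carry over. Pictures are saved under pics/ and viewed, at most 10 in all, crops included, and the job is handed in when it is done.

Besides the shell and the picture viewer there is one more tool, called after "Call:" by a JSON object that holds its "name" and its "arguments", one argument or row to a line. step_arm: Moves the arm, as the interface text tells. Its arguments: {"type":"object","properties":{"rows":{"type":"array"},"claw":{"type":"number"}},"required":["rows"]}

```bash
mkdir -p pics
cat > h.py <<'E'
import numpy as np, cv2
from workcell import bot
def pts(cam, depth, P, mask):
    r,c=np.nonzero(mask&(depth>0)); d=depth[r,c]
    K=np.array([[P['fx'],0,P['cx']],[0,P['fy'],P['cy']],[0,0,1.]])
    n=cv2.undistortPoints(np.stack([c,r],1).astype(float)[:,None],K,np.array(P['D'],float))[:,0]
    X=np.stack([n[:,0]*d,-n[:,1]*d,-d,np.ones_like(d)],1)
    return (X@np.array(P['pose']).T)[:,:3]
def look(cam, names, png=None):
    P=bot.camera_params(cam); pic,dep=bot.camera(cam); out={}
    if png: cv2.imwrite(png,pic[:,:,::-1])
    for n in names:
        L=bot.trace(n,cam)
        for t in L[:2]:
            p=pts(cam,dep,P,t['pixels'])
            if len(p): print(cam,n,round(t['score'],2),np.round(t['uv']),len(p),'med',np.round(np.median(p,0),4),'lo',np.round(np.percentile(p,3,0),3),'hi',np.round(np.percentile(p,97,0),3))
        if L: out[n]=(L[0],pts(cam,dep,P,L[0]['pixels']))
    return pic,dep,P,out
E
python3 - <<'E'
from h import *
for c in ['scene','side']:
    look(c,['rocker_press','latch_top','run_top','hold_module','tester','valve_center','tamper','screwdriver','tape_roll'],f'pics/{c}0.png')
o=bot.get_obs(); print(o['clock'],o['eef_pos'],o['tool_rot'],o['grip_width'])
a=cv2.imread('pics/scene0.png');b=cv2.imread('pics/side0.png')
cv2.imwrite('pics/both.png',cv2.resize(np.hstack([a,b]),(800,300)))
E
```

```text
scene rocker_press 0.84 [255. 246.] 320 med [ 0.5321 -0.1422  0.0593] lo [ 0.505 -0.154  0.054] hi [ 0.556 -0.129  0.067]
scene latch_top 0.54 [245. 223.] 158 med [ 0.5399 -0.0744  0.0627] lo [ 0.527 -0.086  0.056] hi [ 0.553 -0.059  0.065]
scene run_top 0.61 [272. 274.] 277 med [ 0.5229 -0.2109  0.0676] lo [ 0.507 -0.227  0.065] hi [ 0.539 -0.193  0.07 ]
scene run_top 0.44 [310. 252.] 761 med [ 0.6317 -0.1931  0.0161] lo [ 0.613 -0.211  0.005] hi [ 0.66  -0.166  0.089]
scene hold_module 0.77 [266. 278.] 1087 med [ 0.5188 -0.2156  0.051 ] lo [ 0.486 -0.239  0.046] hi [ 0.558 -0.182  0.069]
scene tester 0.77 [249. 266.] 5786 med [ 0.5195 -0.1471  0.0455] lo [ 0.462 -0.275  0.016] hi [0.601 0.05  0.049]
scene valve_center 0.76 [229. 187.] 383 med [0.5457 0.0067 0.0872] lo [ 0.531 -0.005  0.052] hi [0.566 0.029 0.1  ]
scene tamper 0.74 [310. 254.] 711 med [ 0.6317 -0.1931  0.0163] lo [ 0.613 -0.211  0.008] hi [ 0.659 -0.165  0.089]
scene tamper 0.48 [268. 271.] 233 med [ 0.5221 -0.2117  0.0677] lo [ 0.508 -0.226  0.066] hi [ 0.537 -0.196  0.07 ]
scene screwdriver 0.89 [208. 274.] 524 me
[... 906 characters left out ...]
ster 0.33 [344. 199.] 167 med [ 0.5232 -0.206   0.0669] lo [ 0.507 -0.224  0.056] hi [ 0.539 -0.192  0.069]
side valve_center 0.91 [282. 252.] 676 med [0.5463 0.0293 0.0813] lo [0.532 0.008 0.048] hi [0.566 0.041 0.098]
side valve_center 0.35 [341. 205.] 601 med [ 0.52   -0.2014  0.0509] lo [ 0.489 -0.233  0.047] hi [ 0.559 -0.182  0.068]
side tamper 0.81 [287. 206.] 681 med [ 0.6357 -0.1739  0.0352] lo [ 0.62  -0.196  0.004] hi [ 0.661 -0.157  0.088]
side screwdriver 0.83 [367. 255.] 472 med [ 0.4312 -0.1044  0.0183] lo [ 0.422 -0.204 -0.001] hi [ 0.449 -0.068  0.024]
1.0 [0.12263614 0.4847291  0.30390922] [ 1.23586359e-01  9.92333821e-01  6.44188775e-06 -1.12191512e-05] 0.08543164161489945
```

View pics/both.png

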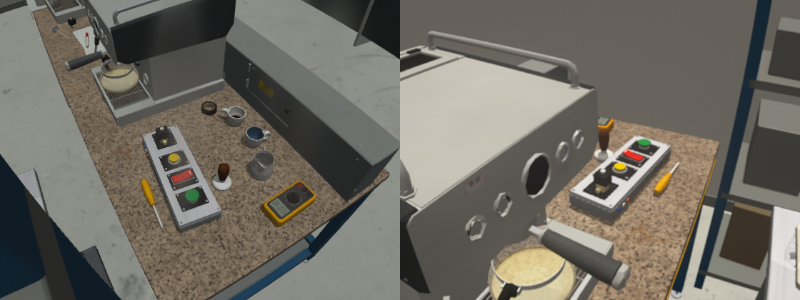

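The picture shows the valve, yellow, red and green controls in that order (scene half of the picture at (162,137), (174,159), (181,178), (190,197)). This agrees with the traces. Next I check for tall obstacles along the way and get a refined tester frame.

Run:
```python
from h import *
pic,dep,P,o=look('scene',['run_top','latch_top','tester'])
A=pts('scene',dep,P,dep>0)
pic2,dep2,P2,_=look('side',[])
A=np.vstack([A,pts('side',dep2,P2,dep2>0)])
# highest z per 10cm cell
for x in np.arange(-0.1,0.9,0.1):
    print(round(x,1),[ (lambda q: round(float(q.max()),2) if len(q)>5 else None)(A[(A[:,0]>=x)&(A[:,0]<x+.1)&(A[:,1]>=y)&(A[:,1]<y+.1)&(A[:,2]>0.0)][:,2]) for y in np.arange(-0.4,0.8,0.1)])
t=o['tester'][1]; t=t[abs(t[:,2]-.046)<.004]
r=cv2.minAreaRect((t[:,:2]*1000).astype(np.float32)); print(r)
# color-based blobs on modules
hsv=cv2.cvtColor(pic,cv2.COLOR_RGB2HSV)
for n,(l,h) in dict(red=((0,150,80),(6,255,255)),yel=((18,150,80),(32,255,255)),grn=((45,120,40),(85,255,255))).items():
    p=pts('scene',dep,P,cv2.inRange(hsv,np.array(l),np.array(h))>0)
    p=p[(abs(p[:,0]-.53)<.06)&(abs(p[:,1]+.14)<.11)&(p[:,2]>.05)&(p[:,2]<.075)]
    print(n,len(p),np.median(p,0),(p.min(0)+p.max(0))/2, cv2.minAreaRect((p[:,:2]*1000).astype(np.float32)))
```

```text
scene run_top 0.77 [268. 274.] 261 med [ 0.5219 -0.2119  0.0678] lo [ 0.506 -0.227  0.065] hi [ 0.538 -0.196  0.07 ]
scene run_top 0.63 [251. 264.] 5630 med [ 0.5192 -0.1457  0.0455] lo [ 0.462 -0.275  0.018] hi [0.6   0.05  0.049]
scene latch_top 0.71 [245. 220.] 157 med [ 0.5404 -0.0737  0.0623] lo [ 0.527 -0.086  0.056] hi [ 0.554 -0.059  0.065]
scene tester 0.8 [254. 266.] 5468 med [ 0.519  -0.1464  0.0455] lo [ 0.462 -0.275  0.021] hi [0.599 0.047 0.049]
-0.1 [None, None, None, None, None, None, None, None, None, None, None, None, None]
0.0 [None, None, 0.0, 0.01, 0.01, 0.0, None, None, None, None, None, None, None]
0.1 [None, None, 0.0, 0.0, 0.0, 0.0, None, None, None, None, None, None, None]
0.2 [None, None, None, None, None, None, None, None, None, None, None, None, None]
0.3 [0.01, 0.0, 0.01, 0.0, 0.01, 0.01, 0.01, 0.21, 0.0, 0.01, 0.01, 0.0, 0.0]
0.4 [0.01, 0.05, 0.06, 0.05, 0.05, 0.36, 0.37, 0.36, 0.36, 0.36, 0.02, 0.01, 0.01]
0.5 [0.01, 0.07, 0.07, 0.07, 0.1, 0.41, 0.37, 0.37, 0.4, 0.36, 0.01, 0.02, 0.02]
0.6 [0.04, 0.08, 0.09, 0.05, 0.05, 0.42, 0.38, 0.38, 0.37, None, None, None, None]
0.7 [0.05, 0.07, 0.07, 0.05, 0.05, 0.43, 0.39, 0.39, 0.27, None, None, None, None]
0.8 [0.2, 0.2, 0.2, 0.2, 0.2, 0.43, 0.4, None, None, None, None, None, None]
((536.5751953125, -103.18267822265625), (338.7532653808594, 118.66827392578125), 82.57874298095703)
red 241 [ 0.52954564 -0.14088734  0.05938359] [ 0.53104489 -0.14089491  0.06177464] ((531.5694580078125, -140.77279663085938), (23.633705139160156, 54.32486343383789), 83.62071228027344)
yel 120 [ 0.54046029 -0.07128059  0.06247612] [ 0.54062563 -0.06708243  0.05823813] ((540.7781372070312, -69.9023208618164), (31.687728881835938, 27.645282745361328), 58.24085998535156)
grn 254 [ 0.52299505 -0.21121382  0.06776225] [ 0.52270723 -0.21042685  0.06800918] ((523.1673583984375, -211.1937713623047), (35.648109436035156, 33.88671112060547), 60.93631362915039)
```

```bash
cat >> h.py <<'E'
from scipy.spatial.transform import Rotation as R
def shift(target, base=None):
    """tool-frame shift mm from measured TCP to world target"""
    o=bot.get_obs(); r=R.from_quat(o['tool_rot'])
    return np.round(r.inv().apply(np.array(target)-(o['eef_pos'] if base is None else base))*1000,1)
E
python3 - <<'E'
from h import *
W=[[.123,.485,.304],[.2,.3,.36],[.27,.02,.36],[.40,-.12,.30],[.54,-.14,.22]]
s=np.linspace
for a,b in zip(W,W[1:]):
    n=int(np.ceil(np.linalg.norm(np.subtract(b,a))/.05))
    for k in range(1,n+1): print(shift(np.array(a)+(np.array(b)-a)*k/n))
    print('--')
E
```

```text
[-24.3 -31.7 -11.3]
[-48.3 -63.8 -22.5]
[-72.3 -95.9 -33.7]
[ -96.3 -128.   -44.9]
[-120.3 -160.1  -56.1]
--
[-143.1 -202.5  -56.1]
[-165.8 -244.9  -56.1]
[-188.6 -287.2  -56.1]
[-211.3 -329.6  -56.1]
[-234.1 -372.   -56.1]
[-256.9 -414.4  -56.1]
--
[-288.9 -435.1  -44.1]
[-321.  -455.9  -32.1]
[-353.1 -476.7  -20.1]
[-385.1 -497.5   -8.1]
[-417.2 -518.2    3.9]
--
[-452.4 -514.5   23.9]
[-487.5 -510.7   43.9]
[-522.7 -507.    63.9]
[-557.9 -503.3   83.9]
--
```

Call:
{"name": "step_arm", "arguments": {
  "rows": [
    [[-24,-32,-11],0],
    [[-48,-64,-22],0],
    [[-72,-96,-34],0],
    [[-96,-128,-45],0],
    [[-120,-160,-56],0],
    [[-143,-202,-56],0],
    [[-166,-245,-56],0],
    [[-189,-287,-56],0],
    [[-211,-330,-56],0],
    [[-234,-372,-56],0],
    [[-257,-414,-56],0],
    [[-257,-414,-56],0]
  ],
  "claw": 1
}}

```text
clock: 2.75
eef_pos: [0.2706, 0.0176, 0.3601]
tool_rot: [0.129, 0.992, -0.0, 0.0]
ft_force: [-0.7, 0.2, -0.2]
grip_width: -0.0002
grasp_force: 0.0
```

Call:
{"name": "step_arm", "arguments": {
  "rows": [
    [[-32,-21,12],0],
    [[-64,-42,24],-2],
    [[-96,-62,36],-4],
    [[-128,-83,48],-6.8],
    [[-160,-104,60],-6.8],
    [[-195,-100,80],-6.8],
    [[-230,-96,100],-6.8],
    [[-266,-93,120],-6.8],
    [[-301,-89,140],-6.8],
    [[-301,-89,140],-6.8],
    [[-301,-89,140],-6.8]
  ]
}}

```text
clock: 4.12
eef_pos: [0.54, -0.1382, 0.2197]
tool_rot: [0.064, 0.998, 0.0, -0.001]
ft_force: [-0.1, -0.2, -0.0]
grip_width: 0.0001
grasp_force: 0.0
```

Run:
```python
from h import *
o=bot.get_obs(); print(o['clock'],o['eef_pos'],R.from_quat(o['tool_rot']).as_matrix().round(3).tolist(),o['ft_force'])
pic,dep,P,_=look('wrist',['rocker_press','latch_top','run_top','tester'],'pics/w1.png')
hsv=cv2.cvtColor(pic,cv2.COLOR_RGB2HSV)
for n,(l,h) in dict(red=((0,150,80),(6,255,255)),yel=((18,150,80),(32,255,255)),grn=((45,120,40),(85,255,255))).items():
    p=pts('wrist',dep,P,cv2.inRange(hsv,np.array(l),np.array(h))>0)
    p=p[(abs(p[:,0]-.53)<.06)&(abs(p[:,1]+.14)<.11)&(p[:,2]>.05)&(p[:,2]<.08)]
    if len(p): print(n,len(p),np.median(p,0), cv2.minAreaRect((p[:,:2]*1000).astype(np.float32)))
```

```text
4.125 [ 0.53999988 -0.13823619  0.21974541] [[-0.992, 0.127, -0.001], [0.127, 0.992, 0.001], [0.001, 0.0, -1.0]] [-0.13947867 -0.21645568 -0.01223918]
wrist rocker_press 0.76 [274. 201.] 3042 med [ 0.5339 -0.141   0.0575] lo [ 0.507 -0.153  0.055] hi [ 0.559 -0.129  0.065]
wrist latch_top 0.6 [379. 205.] 1867 med [ 0.5412 -0.0722  0.0609] lo [ 0.528 -0.085  0.054] hi [ 0.556 -0.058  0.062]
wrist latch_top 0.31 [335. 166.] 48875 med [ 0.5197 -0.0984  0.0442] lo [ 0.466 -0.263  0.032] hi [0.603 0.045 0.047]
wrist run_top 0.92 [163. 203.] 2591 med [ 0.5235 -0.2094  0.0663] lo [ 0.508 -0.226  0.065] hi [ 0.54  -0.193  0.068]
wrist tester 0.57 [334. 163.] 49314 med [ 0.5197 -0.0985  0.0442] lo [ 0.466 -0.263  0.032] hi [0.603 0.045 0.048]
red 2807 [ 0.53260688 -0.1403691   0.05742563] ((533.6634521484375, -140.4905242919922), (23.543964385986328, 56.38189697265625), 82.53279876708984)
yel 1674 [ 0.5412265  -0.07208598  0.06098188] ((542.0986938476562, -71.87066650390625), (29.585569381713867, 29.432939529418945), 79.63176727294922)
grn 2458 [ 0.52370871 -0.20967461  0.06630003] ((524.4398803710938, -209.94032287597656), (35.96463394165039, 36.61430740356445), 78.2543716430664)
```

View pics/w1.png

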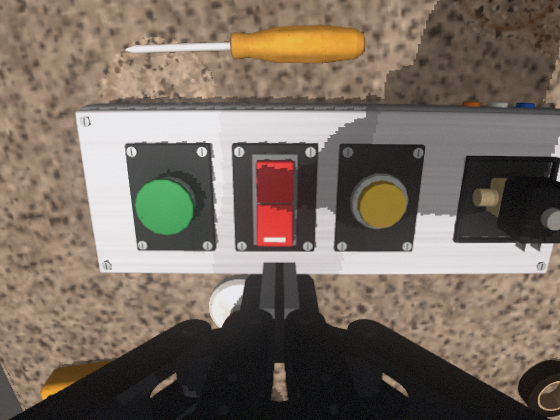

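The wrist picture shows the white bar at (274,240) on the far half of the rocker, with green at (164,207) and yellow at (381,204). I'll go above the far half and press.

Call:
{"name": "step_arm", "arguments": {
  "rows": [
    [[-7,-2,25],0],
    [[-14,-3,55],0],
    [[-14,-3,70],0],
    [[-14,-3,74],0],
    [[-14,-3,78],0],
    [[-14,-3,82],0],
    [[-14,-3,85],0],
    [[-14,-3,87],0],
    [[-14,-3,87],0]
  ]
}}

```text
clock: 5.5
eef_pos: [0.5544, -0.1447, 0.1335]
tool_rot: [0.064, 0.998, -0.0, 0.001]
ft_force: [2.4, -1.1, 2.6]
grip_width: 0.0002
grasp_force: 1.2
```

Call:
{"name": "step_arm", "arguments": {
  "rows": [
    [[1,1,1],0],
    [[1,1,2],0],
    [[1,1,3],0],
    [[1,1,4],0],
    [[1,1,4],0]
  ]
}}

```text
clock: 6.12
eef_pos: [0.5528, -0.1435, 0.1296]
tool_rot: [0.065, 0.998, -0.0, 0.0]
ft_force: [0.1, -0.2, 7.0]
grip_width: 0.0
grasp_force: 3.4
```

Force is up from 3 N to 7 N, so it's near the end stop. One more mm to be sure.

Call:
{"name": "step_arm", "arguments": {
  "rows": [
    [[0,0,1],0],
    [[0,0,1.5],0],
    [[0,0,1.5],0]
  ]
}}

```text
clock: 6.5
eef_pos: [0.5528, -0.1435, 0.1295]
tool_rot: [0.065, 0.998, -0.0, 0.001]
ft_force: [-2.8, 0.6, 15.5]
grip_width: 0.0002
grasp_force: 7.2
```

Call:
{"name": "step_arm", "arguments": {
  "rows": [
    [[0,0,-15],0],
    [[0,0,-40],0],
    [[10,35,-70],0],
    [[20,70,-70],0],
    [[20,70,-70],0],
    [[20,70,-70],0]
  ]
}}

```text
clock: 7.25
eef_pos: [0.5416, -0.0715, 0.1969]
tool_rot: [0.064, 0.998, -0.0, -0.001]
ft_force: [-0.1, 0.0, 0.1]
grip_width: 0.0002
grasp_force: 0.0
```

Run:
```python
from h import *
o=bot.get_obs(); print(o['clock'],o['eef_pos'],o['ft_force'])
pic,dep,P,out=look('wrist',['rocker_press','latch_top','run_top'],'pics/w2.png')
t=out['rocker_press'][1]; h=np.array([.533,-.1405]); u=np.array([.992,-.127])
s=(t[:,:2]-h)@u
for a in range(-30,30,6):
    m=(s*1000>=a)&(s*1000<a+6)
    if m.any(): print(a,m.sum(),round(float(np.median(t[m,2])),4))
if 'latch_top' in out:
    p=out['latch_top'][1]; p=p[p[:,2]>.058]; print(cv2.minAreaRect((p[:,:2]*1000).astype(np.float32)), shift([.5415,-.0717,.142]))
```

```text
7.25 [ 0.54155031 -0.07150297  0.19693852] [-0.13874028  0.02585207  0.06031776]
wrist rocker_press 0.61 [164. 220.] 3298 med [ 0.5317 -0.1396  0.0572] lo [ 0.507 -0.152  0.055] hi [ 0.558 -0.127  0.065]
wrist latch_top 0.65 [278. 224.] 2020 med [ 0.5411 -0.0713  0.0609] lo [ 0.528 -0.084  0.056] hi [ 0.555 -0.058  0.062]
wrist latch_top 0.17 [187.  55.] 5765 med [ 0.4342 -0.1151  0.0198] lo [ 0.424 -0.214  0.013] hi [ 0.447 -0.072  0.024]
wrist run_top 0.75 [ 43. 229.] 2853 med [ 0.5233 -0.2084  0.0662] lo [ 0.508 -0.225  0.064] hi [ 0.54  -0.193  0.067]
-30 312 0.0644
-24 386 0.0643
-18 364 0.062
-12 341 0.0598
-6 315 0.0576
0 359 0.056
6 350 0.0562
12 350 0.0561
18 348 0.0561
24 173 0.0559
((542.0368041992188, -71.25520324707031), (29.547168731689453, 29.279224395751953), 31.381372451782227) [ 0.4  0.5 55. ]
```

View pics/w2.png

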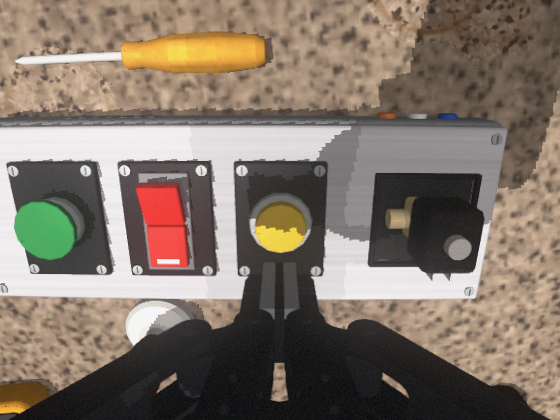

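The rocker is fully on: its far half (168,247) lies level. Now the yellow button at (280,224), straight below the tool.

Call:
{"name": "step_arm", "arguments": {
  "rows": [
    [[0,0,30],0],
    [[0,0,55],0],
    [[0,0,60],0],
    [[0,0,62],0],
    [[0,0,64],0],
    [[0,0,66],0],
    [[0,0,67],0],
    [[0,0,68],0],
    [[0,0,68],0]
  ]
}}

```text
clock: 8.57
eef_pos: [0.5428, -0.0717, 0.1299]
tool_rot: [0.065, 0.998, -0.0, 0.001]
ft_force: [0.9, -0.9, 4.6]
grip_width: -0.0002
grasp_force: 1.9
```

Call:
{"name": "step_arm", "arguments": {
  "rows": [
    [[0,0,1],0],
    [[0,0,2],0],
    [[0,0,2.5],0],
    [[0,0,2.5],0]
  ]
}}

```text
clock: 9.07
eef_pos: [0.5428, -0.0717, 0.1286]
tool_rot: [0.065, 0.998, -0.0, 0.001]
ft_force: [-1.6, -1.0, 12.6]
grip_width: 0.0001
grasp_force: 6.1
```

Call:
{"name": "step_arm", "arguments": {
  "rows": [
    [[0,0,-15],0],
    [[0,0,-45],0],
    [[0,-45,-70],0],
    [[1,-92,-70],0],
    [[1,-139,-70],0],
    [[1,-139,-70],0],
    [[1,-139,-70],0]
  ]
}}

```text
clock: 9.95
eef_pos: [0.5225, -0.2087, 0.1963]
tool_rot: [0.065, 0.998, 0.001, -0.001]
ft_force: [-0.4, 0.5, 0.8]
grip_width: 0.0
grasp_force: 0.0
```

Run:
```python
from h import *
o=bot.get_obs(); print(o['clock'],o['eef_pos'],o['ft_force'])
pic,dep,P,out=look('wrist',['rocker_press','latch_top','run_top'],'pics/w3.png')
p=out['run_top'][1]; p=p[p[:,2]>.06]; print(cv2.minAreaRect((p[:,:2]*1000).astype(np.float32)), shift([.5238,-.2098,.1405]))
```

```text
9.95 [ 0.52250893 -0.20868118  0.19633606] [-0.38730475  0.46744822  0.834465  ]
wrist rocker_press 0.95 [394. 222.] 3319 med [ 0.5308 -0.1418  0.0574] lo [ 0.506 -0.154  0.055] hi [ 0.558 -0.129  0.066]
wrist latch_top 0.71 [498. 225.] 1716 med [ 0.5422 -0.0724  0.0552] lo [ 0.529 -0.085  0.054] hi [ 0.555 -0.059  0.056]
wrist run_top 0.72 [277. 230.] 2982 med [ 0.5232 -0.2103  0.0663] lo [ 0.508 -0.226  0.065] hi [ 0.54  -0.195  0.068]
wrist run_top 0.31 [393. 222.] 3344 med [ 0.5305 -0.1416  0.0574] lo [ 0.506 -0.154  0.055] hi [ 0.558 -0.129  0.066]
((524.099365234375, -210.14727783203125), (35.82640838623047, 37.039485931396484), 85.45164489746094) [-0.8 -1.9 56.3]
```

View pics/w3.png

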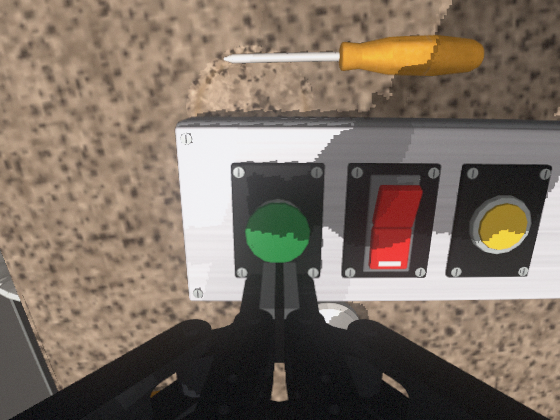

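Yellow at (502,226) is in, about 5.7 mm lower than before, and the rocker is still on. Now I press green at (278,231) and hold.

Call:
{"name": "step_arm", "arguments": {
  "rows": [
    [[-1,-1,30],0],
    [[-1,-1,50],0],
    [[-1,-1,55],0],
    [[-1,-1,58],0],
    [[-1,-1,60],0],
    [[-1,-1,62],0],
    [[-1,-1,63],0],
    [[-1,-1,63],0],
    [[-1,-1,63],0]
  ]
}}

```text
clock: 11.28
eef_pos: [0.5245, -0.2102, 0.1344]
tool_rot: [0.064, 0.998, 0.0, 0.001]
ft_force: [0.8, 3.0, 4.2]
grip_width: -0.0001
grasp_force: 2.4
```

Call:
{"name": "step_arm", "arguments": {
  "rows": [
    [[0,0,1],0],
    [[0,0,1.5],0],
    [[0,0,1.5],0],
    [[0,0,1.5],0],
    [[0,0,1.5],0]
  ]
}}

```text
clock: 11.9
eef_pos: [0.5245, -0.2102, 0.1339]
tool_rot: [0.064, 0.998, 0.0, 0.001]
ft_force: [-2.3, 4.4, 11.7]
grip_width: -0.0
grasp_force: 5.6
```

Run:
```python
from h import *
o=bot.get_obs(); print(o['clock'],o['eef_pos'],o['ft_force'])
look('wrist',['rocker_press','latch_top','run_top'])
look('scene',['rocker_press','latch_top','valve_center','tamper','screwdriver','run_top'])
```

```text
11.9 [ 0.52450012 -0.21015165  0.13387194] [-2.25142125  4.4437563  11.68756383]
wrist rocker_press 0.68 [437. 268.] 6103 med [ 0.5301 -0.1421  0.0573] lo [ 0.506 -0.154  0.054] hi [ 0.559 -0.129  0.066]
wrist latch_top 0.7 [554. 274.] 366 med [ 0.5435 -0.0845  0.0549] lo [ 0.535 -0.087  0.053] hi [ 0.553 -0.082  0.056]
wrist run_top 0.82 [280. 255.] 2362 med [ 0.5145 -0.2081  0.0601] lo [ 0.506 -0.227  0.058] hi [ 0.527 -0.193  0.061]
scene rocker_press 0.59 [247. 249.] 124 med [ 0.5163 -0.1426  0.0637] lo [ 0.505 -0.151  0.058] hi [ 0.528 -0.13   0.068]
scene latch_top 0.53 [242. 224.] 82 med [ 0.5365 -0.0701  0.0568] lo [ 0.527 -0.083  0.055] hi [ 0.546 -0.059  0.059]
scene valve_center 0.92 [230. 186.] 428 med [0.5474 0.0076 0.0846] lo [ 0.53  -0.005  0.045] hi [0.588 0.057 0.1  ]
scene valve_center 0.38 [209. 270.] 529 med [ 0.4289 -0.1271  0.0198] lo [ 0.42  -0.22   0.002] hi [ 0.444 -0.076  0.025]
scene tamper 0.75 [310. 253.] 774 med [ 0.6319 -0.1931  0.0155] lo [ 0.613 -0.212  0.002] hi [ 0.662 -0.165  0.089]
scene screwdriver 0.71 [210. 272.] 529 med [ 0.4291 -0.1261  0.0198] lo [ 0.42  -0.218  0.   ] hi [ 0.444 -0.072  0.025]
scene screwdriver 0.32 [266. 276.] 118 med [ 0.5131 -0.2187  0.0618] lo [ 0.505 -0.229  0.059] hi [ 0.526 -0.197  0.074]
```

Green is down about 6 mm (66.3 to 60.1 mm) at 11.7 N, against the stop. The rocker and yellow are still set, and nothing else has moved.

```bash
python3 -c "
from workcell import bot
print(bot.job_done())"
```

```text
the job is handed in; nothing more can be done
None
```

The job is handed in: the rocker is fully on, the yellow button is latched in, and the fingertips are holding the green button down. The order was as asked, and the valve, tamper and screwdriver had not moved when I checked; I did not re-check the tape roll.

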